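# Unlock the balcony tool safe and hold the key turned

### The job

Take the key that stands in the wooden block, push it fully home in the lock on top of the grey steel tool safe, jiggling it as needed to get past the sticky pins, and turn it a quarter turn clockwise (seen from above) to its stop. The lock springs back, so finish still gripping the key and holding it fully turned, so that someone else can lift the lid. Leave everything else on the bench where it is.

Things in the scene. Friction and masses are not known exactly. Their poses are not given: they have to be found in the camera images.
- key: Loose key, 72 mm long, 60 g, standing tip down in the wooden block, only the bow showing. Origin: middle of the tip; z up to the bow. Steel blade 16 (x) by 5 mm (y), z 0 to 28 mm (square end); round neck 5 mm to z 36; black plastic bow 32 (x) x 12 (y) mm, z 36 to 72. The bow's underside is the shoulder. Fits the lock either way round (half a turn about z).
- block: Wooden block, fixed, 130 (x) x 80 (y) x 50 mm tall, origin under its centre. The key stands in a slot 35 mm to its -x side, blade width along x, 1 mm free all round, shoulder on the block's top: its tip is 14 mm above the bench and rises 36 mm to come free. A round steel punch (12 mm diameter, rising 42 mm above the block) stands 37 mm to the +x side.
- lockbox: Grey steel tool safe, fixed, 170 (x, front to back) by 220 mm (y), 80 mm tall, origin under its centre, front facing its -x. A steel lock plate 56 x 50 mm, 6 mm thick, lies on its top, centred 45 mm in front (-x) of the middle; a low carrying handle (20 mm high) stands on top 55 mm behind the middle.
- keyway (a point): Centre of the keyway at the lock plate's upper face, 86 mm above the bench; z up, slot's long side along x. Bevelled at 45 degrees from 24 (x) x 16.6 mm (y) to a slot 18 x 10.6 mm, 3 to 6 mm deep, waisted to 7 mm by two wards at its middle: the key can yaw 0.37 rad either way in it. Home: tip 36 mm deep, shoulder on the plate; only within 2 mm of home can it turn farther.
- ring1_top (a point): On the keyway's axis 8 mm deep: top of the first sticky pin ring, 4 mm thick, slot 18 x 7 mm, left turned 0.3 to 0.36 rad clockwise (seen from above) from the keyway. The key drops through only with its yaw within about 0.12 rad of the ring's; feel for it by jiggling its yaw under a light push (5 to 10 N). The key then carries the ring along (0.08 N m).
- ring2_top (a point): On the axis 12.5 mm deep: top of the second sticky pin ring, like the first but left turned 0.3 to 0.36 rad anticlockwise from the keyway.
- plug_top (a point): On the axis 17 mm deep: top of the plug, its slot also 18 x 7 mm and in line with the keyway at rest: once through both rings the key must come back to within about 0.1 rad of the keyway's yaw to drop into it; then it goes freely home.
- plug (a joint): Turn of the lock plug: 0 at rest, grows clockwise seen from above, stop at 1.57 rad. Turned by the key alone, with about 0.12 rad of play between key and plug; a spring turns it back (about 0.015 N m at rest, 0.11 N m at the stop). While turned, the plate keeps the key from coming out.
- drill: Cordless drill lying on its side, about 200 x 190 mm, 60 mm tall, origin under its middle. Leave alone.
- bit_case: Black plastic bit case with flip-top lid, 75 x 130 x 35 mm, shut, origin under its centre. Leave alone.
- bowl: Small aluminium bowl, 120 mm across, 45 mm tall, origin under its centre. Leave alone.
- oil: White oil bottle, 38 mm diameter, 105 mm tall, standing between safe and block, origin under its centre. Leave alone.
- driver: Screwdriver lying at the back, origin at its underside. Leave alone.
- screw_jar: Glass jar with steel cap, 66 mm diameter, 75 mm tall, origin under its centre. Leave alone.
- offcut: Wooden offcut 160 x 45 x 28 mm, origin under its centre. Leave alone.
- punch: Steel punch, 12 mm diameter, 82 mm long, standing point down in the wooden block, origin at its point. Leave alone.

How it is judged:
By the outcome, as a careful person would: the job done as asked, in the order asked, and still so for the second after the job is handed in, while the arm keeps its last pose, push and grip.
It also fails if it takes over 51 s, if anything falls off the work surface, if the arm or the gripper's body presses on something with over 40 N, if the wrist force passes 120 N, or if a joint passes its speed limit or range.

### The arm

A 6-joint arm with a two-finger parallel gripper is mounted at the origin on the work surface. World frame = base frame: x ahead of the robot, y to its left, z up, the work surface at z = 0. Lengths are in m, angles in rad, forces in N, time in s.
With the tool pointing down it reaches from about 0.2 to 0.875 m from the base axis. Payload 3.4 kg.
Tool frame: the origin (TCP) lies midway between the tips of the shut fingers; the grasp point (between the pads) lies r.grip_depth behind it (r.grip_depth is the distance from the TCP to the grasp point, in m); z points along the fingers, y is the direction in which the jaws open and shut (so a half turn about z gives the same grasp; the last joint's range is limited). The gripper opens to 94 mm and grips with 3 to 60 N. Pads are 16 mm wide; open, the fingers measure 119 mm over their backs; the gripper's body (75 mm by 177 mm) begins 78 mm behind the grasp point.
Start: joints at [1.148, 0.276, 1.505, -0, 1.361, -0.121], TCP at [0.171, 0.549, 0.205] pointing down, gripper open.
Joint ranges: [-2.89, 2.89], [-0.75, 2.08], [0.22, 2.7], [-1.18, 4.32], [0.11, 2.71], [-2.7, 2.7]. Speed limits (rad/s): [2.57, 2.57, 3.14, 3.14, 3.14, 3.14].

### API

Orientations are given as a rotation vector (axis times angle).
In Python, from cell import telemetry, read_camera, camera_params, workorder, models, r gives the robot as it stands. The module is installed in compiled form; this text tells all that it offers.
- The arm moves only by the tool step_arm, never from a script. Its arguments are lists of equal length, an entry for each row: "dp": the shift along the tool's x, y, z in m, a list of three; "turn": the turn, a rotation vector about the tool's x, y, z in rad, a list of three. A call has 1 to 20 rows; each row is the pose to reach, as a shift and turn from the pose commanded when the call began, along the tool's axes at that moment; what a row does not reach only later rows make up. A row lasts 1/8 s, in which the tool goes at most 62.5 mm and 10.7 degrees, less where a joint would pass 70% of its speed; a pose out of reach is approached as far as the arm can. A call with a gripper value outside its range is refused whole. "hand" is the finger opening in m, from 0 to 0.094, set as the call begins (left out, the last holds). The fingers move at their own pace and stop on an object; "grip_force" is the grip in N (left out, the last holds). Time passes only in rows, so rows that repeat a pose let the fingers close. It gives the time, the measured TCP pose, the force and the opening at its end, in the units of the state.
- telemetry.read_state(): the state, without advancing time (a new reading comes with each control period).
- read_camera(name): name is "scene" or "top" or "wrist"; returns (picture, depth): 384x512x3 uint8, red, green, blue; 384x512 float32, m along the optical axis (not along the pixel's ray), 0 where there is no reading.
- camera_params(name): a dict with "fx", "fy", "cx", "cy" (pixels), "view" (4x4, takes a point from world to camera coordinates). Camera axes: x right, y up, looking along -z (the intrinsics and any distortion apply to the point x, -y, -z); pixel columns grow to the right and rows downward; lengths in m; the calibration is good to about 2 mm. A picture is of the moment at which its call begins: read the wrist's pose just before it. camera_params takes no time and is no camera call; for the wrist camera it gives the pose at the moment of the call.
- workorder.finish_job(): hands the job in, once; it reports no verdict.
Trained networks look in the newest picture that a camera, given by its name, has taken for a name from the list of things; names that differ only in an ending like _2 or _b are one class to them, and where a whole thing is asked for, a point or a joint stands for the part that bears it (a point fixed in the world has none). Each returns a list of dicts, best first, with "score" (0 to 1); they miss things now and then, are a little off and sometimes report something else, mostly with a low value. They report only what shows in the picture. A call takes as long as a camera call.
- models.regions_of(label, camera): "region" (384x512 bool, what is visible of it) and "box" ([left, top, right, bottom] in pixels, round what is visible of it).
The state is a dict: "time": time; "joint_positions": joint angles; "joint_velocities": joint speeds; "joint_efforts": joint torques, N m; "eef_pos": TCP position; "orientation": TCP orientation; "wrist_force": force on the tool from outside, world axes, zero at the start; "moment": the same for the moment, N m; "finger_gap": finger opening in m.
Only numpy, scipy, OpenCV 4.12 (cv2) and the standard library are available. Lean on these libraries where they do the work, as an engineer would, in place of code of your own. Each camera call takes 0.05 s, during which the arm holds its last target. There are 200 camera calls.

## Working session

There is one attempt and no reset: what is moved stays moved. The work goes in short steps, Python scripts to look and compute and a tool call to move; the robot and the scene stay as the last step left them, time stands still between calls to the robot, and variables do not carry over. Pictures are saved under pics/ and viewed, about 8 in all and at most 12, crops included, and the job is handed in when it is done.

Besides the shell and the picture viewer there is one more tool, called as name(argument=value, ...), one argument or row to a line, values as JSON. step_arm: Moves the arm, as the interface text tells. Its arguments: {"type":"object","properties":{"dp":{"type":"array","items":{"type":"array","items":{"type":"number"}}},"turn":{"type":"array","items":{"type":"array","items":{"type":"number"}}},"hand":{"type":"number"},"grip_force":{"type":"number"}},"required":["dp","turn"]}

```bash
mkdir -p pics; cat > h.py <<'E'
import numpy as np, cv2
from scipy.spatial.transform import Rotation as R
from cell import telemetry, read_camera, camera_params, workorder, models, r
def cloud(d,p):
    v,u=np.mgrid[:384,:512]
    c=np.stack([(u-p['cx'])/p['fx']*d,-(v-p['cy'])/p['fy']*d,-d,np.ones_like(d)],-1)
    return (c@np.linalg.inv(p['view']).T)[...,:3]
def snap(n):
    p=camera_params(n); im,d=read_camera(n); return im,d,p,cloud(d,p)
E
python3 - <<'E'
from h import *
s=telemetry.read_state(); print(s, r.grip_depth)
out=[]
for n in ['scene','top']:
    im,d,p,c=snap(n); np.savez(n,im=im,d=d,c=c,view=p['view'],k=[p['fx'],p['fy'],p['cx'],p['cy']])
    print(n,{k:v for k,v in p.items() if k!='view'}, np.linalg.inv(p['view'])[:3,3].round(3), set(p))
    cv2.imwrite(f'pics/{n}0.png',im[...,::-1])
    for l in ['key','block','lockbox','punch','oil','keyway']:
        for q in models.regions_of(l,n)[:2]:
            m=q['region']&(d>0); P=c[m]
            print(l,round(q['score'],2),np.round(q['box']),m.sum(),np.median(P,0).round(3) if m.any() else '',np.percentile(P[:,2],95).round(3) if m.any() else '')
E
```

```text
{'time': 0.0, 'joint_positions': array([ 1.14799083e+00,  2.76608355e-01,  1.50611900e+00,  2.30348628e-05,
        1.36067049e+00, -1.21027767e-01]), 'joint_velocities': array([-1.25528116e-04,  2.24852414e-04,  6.38392048e-04, -1.17455137e-03,
        5.86962082e-04,  2.60020612e-05]), 'joint_efforts': array([ 2.16255489e-04, -4.04592133e+01, -2.37224150e+01,  6.98849908e-02,
        3.45053547e-02, -1.35718783e-04]), 'eef_pos': array([0.17068298, 0.54850211, 0.20460275]), 'orientation': array([-4.72165828e-01, -3.10539435e+00,  2.72146460e-03]), 'wrist_force': array([ 0.68403601, -0.43757257, -0.0926087 ]), 'moment': array([-0.03755198,  0.02482807, -0.00773828]), 'finger_gap': 0.09421592941088403} 0.0188
scene {'fx': 389.7999711581103, 'fy': 389.7999711581103, 'cx': 247.58480885513907, 'cy': 187.75560928775982} [ 1.475 -0.458  0.82 ] {'view', 'fy', 'fx', 'cx', 'cy'}
block 0.71 [273. 170. 311. 202.] 927 [0.559 0.191 0.043] 0.052
lockbox 0.87 [137. 185. 229. 260.] 4180 [ 0.609 -0.217  0.079] 0.085
punch 0.47 [300. 172. 304. 185.] 49 [0.574 0.219 0.066] 0.092
punch 0.23 [355. 152. 379. 181.] 438 [0.574 0.529 0.026] 0.03
oil 0.83 [222. 172. 230. 198.] 244 [ 0.452 -0.006  0.052] 0.104
oil 0.48 [137. 184. 229. 265.] 4216 [ 0.609 -0.218  0.079] 0.085
keyway 0.76 [138. 184. 228. 264.] 4095 [ 0.61  -0.218  0.079] 0.085
top {'fx': 423.9118334133192, 'fy': 423.9118334133192, 'cx': 256.29804945784565, 'cy': 190.35181959048447} [2.410e-01 1.000e-03 1.489e+00] {'view', 'fy', 'fx', 'cx', 'cy'}
key 0.38 [192. 204. 199. 213.] 27 [0.499 0.197 0.085] 0.088
block 0.63 [179. 180. 211. 224.] 842 [0.533 0.206 0.048] 0.054
lockbox 0.76 [275. 161. 349. 218.] 3370 [ 0.549 -0.202  0.079] 0.086
oil 0.61 [275. 160. 353. 219.] 3373 [ 0.548 -0.203  0.079] 0.086
oil 0.44 [250. 217. 264. 232.] 117 [ 0.432 -0.001  0.07 ] 0.105
keyway 0.71 [275. 156. 351. 221.] 3414 [ 0.55  -0.202  0.079] 0.086
```

```bash
python3 - <<'E'
from h import *
a=cv2.imread('pics/top0.png')[140:260,160:370]; a=cv2.resize(a,None,fx=3.8,fy=3.8,interpolation=cv2.INTER_CUBIC)
cv2.imwrite('pics/a.png',a)
b=cv2.imread('pics/scene0.png'); b=cv2.resize(b[120:300,100:400],None,fx=2.6,fy=2.6,interpolation=cv2.INTER_CUBIC); cv2.imwrite('pics/b.png',b)
for n in ['top','scene']:
    z=np.load(n+'.npz'); c=z['c']
    def rect(name,m):
        P=c[m][:,:2]; print(n,name,m.sum(),c[m].mean(0).round(4),cv2.minAreaRect((P*1000).astype(np.float32)))
    X,Y,Z=c[...,0],c[...,1],c[...,2]
    blk=(abs(X-.53)<.12)&(abs(Y-.2)<.1)
    rect('block top',blk&(abs(Z-.05)<.006)); rect('key/punch',blk&(Z>.065)&(Y<.2)); 
    rect('hi',blk&(Z>.07)&(Z<.1))
    bx=(abs(X-.55)<.15)&(abs(Y+.2)<.15)
    rect('safe top',bx&(abs(Z-.08)<.012)); rect('plate',bx&(abs(Z-.086)<.0025)&(X<.56)); rect('handle',bx&(Z>.094)&(Z<.105))
E
```

```text
top block top 744 [0.534  0.2086 0.0492] ((534.134765625, 208.55133056640625), (132.27740478515625, 79.94190979003906), 17.827896118164062)
top key/punch 31 [0.4971 0.1951 0.0827] ((498.580078125, 195.84967041015625), (28.99127769470215, 10.273943901062012), 12.19173812866211)
top hi 51 [0.5182 0.2031 0.0842] ((529.69189453125, 207.02828979492188), (94.3343505859375, 11.681933403015137), 18.616594314575195)
top safe top 3100 [ 0.553  -0.2049  0.0794] ((556.2688598632812, -205.48721313476562), (172.4706268310547, 220.75546264648438), 6.792709827423096)
top plate 238 [ 0.5103 -0.2014  0.0854] ((519.7088623046875, -206.948974609375), (95.22315216064453, 211.44146728515625), 6.648367881774902)
top handle 60 [ 0.6102 -0.1988  0.0986] ((610.1215209960938, -197.9273681640625), (7.964127063751221, 98.03822326660156), 6.2434821128845215)
scene block top 459 [0.546  0.2051 0.0498] ((536.7514038085938, 208.43885803222656), (134.12496948242188, 87.64756774902344), 17.272050857543945)
scene key/punch 39 [0.5048 0.1942 0.0785] ((504.4248962402344, 194.56024169921875), (32.58458709716797, 9.493062019348145), 6.164219856262207)
scene hi 65 [0.5277 0.2031 0.0813] ((534.6388549804688, 205.31161499023438), (95.99851989746094, 16.01055908203125), 16.73543930053711)
scene safe top 2706 [ 0.5683 -0.2107  0.0796] ((558.8857421875, -204.54934692382812), (178.85926818847656, 221.02645874023438), 6.585057735443115)
scene plate 171 [ 0.5148 -0.2113  0.0858] ((516.3712768554688, -227.06326293945312), (147.95425415039062, 65.7108383178711), 89.80036926269531)
scene handle 83 [ 0.6147 -0.1998  0.0979] ((615.04443359375, -199.64328002929688), (11.973884582519531, 94.89593505859375), 6.18875789642334)
```

View pics/a.png

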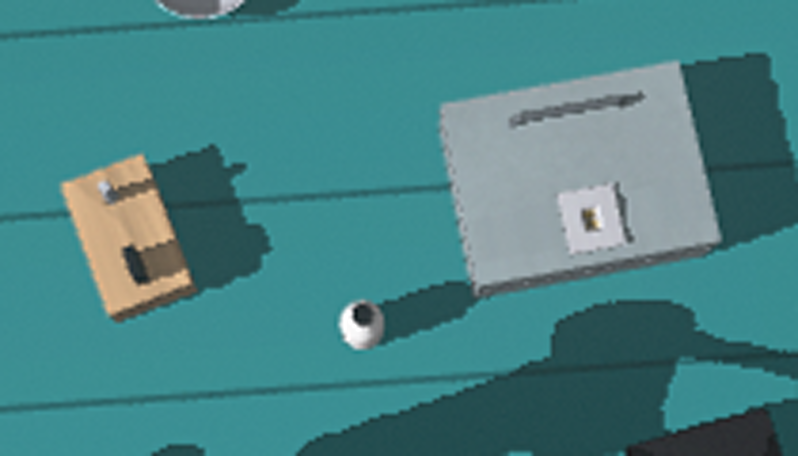

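View pics/b.png

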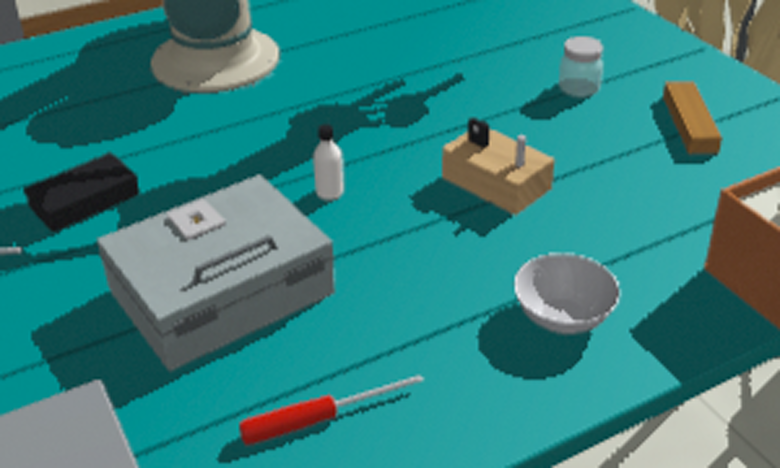

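```bash
cat >> h.py <<'E'
def plan(pos,yaw_deg):
    """dp, turn (tool axes) to a tool-down pose whose tool x has this yaw"""
    s=telemetry.read_state(); Rc=R.from_rotvec(s['orientation'])
    y=np.radians(yaw_deg); Rt=R.from_matrix([[np.cos(y),np.sin(y),0],[np.sin(y),-np.cos(y),0],[0,0,-1]])
    print('t',round(s['time'],2),'pos',s['eef_pos'].round(4),'F',s['wrist_force'].round(1),'M',s['moment'].round(2),'gap',round(s['finger_gap'],4),'q',s['joint_positions'].round(2))
    x=Rc.as_matrix()[:,0]; print('yaw',np.degrees(np.arctan2(x[1],x[0])).round(2),'dp',Rc.inv().apply(np.array(pos)-s['eef_pos']).round(4),'turn',(Rc.inv()*Rt).as_rotvec().round(4))
E
python3 - <<'E'
from h import *
plan([.501,.1975,.17],197.8)
E
```

```text
t 0.7 pos [0.1709 0.549  0.2055] F [ 0.4  0.  -0.1] M [-0.01  0.03  0.03] gap 0.0942 q [ 1.15  0.28  1.5  -0.    1.36 -0.12]
yaw 162.71 dp [-0.4196 -0.2375  0.0355] turn [ 1.000e-04  1.000e-04 -6.125e-01]
```

step_arm(
  dp=[
    [-0.4196,-0.2375,0.0355],
    [-0.4196,-0.2375,0.0355],
    [-0.4196,-0.2375,0.0355],
    [-0.4196,-0.2375,0.0355],
    [-0.4196,-0.2375,0.0355],
    [-0.4196,-0.2375,0.0355],
    [-0.4196,-0.2375,0.0355],
    [-0.4196,-0.2375,0.0355],
    [-0.4196,-0.2375,0.0355],
    [-0.4196,-0.2375,0.0355],
    [-0.4196,-0.2375,0.0355],
  ],
  turn=[
    [0,0,-0.6125],
    [0,0,-0.6125],
    [0,0,-0.6125],
    [0,0,-0.6125],
    [0,0,-0.6125],
    [0,0,-0.6125],
    [0,0,-0.6125],
    [0,0,-0.6125],
    [0,0,-0.6125],
    [0,0,-0.6125],
    [0,0,-0.6125],
  ],
  hand=0.05,
)

```text
time: 2.08
eef_pos: [0.5, 0.1987, 0.1702]
orientation: [0.489, -3.103, -0.001]
wrist_force: [0.7, 0.6, 0.8]
finger_gap: 0.0499
```

```bash
python3 - <<'E'
from h import *
plan([.501,.1975,.055],197.8)
im,d,p,c=snap('wrist'); cv2.imwrite('pics/w1.png',im[...,::-1])
print(np.linalg.inv(p['view'])[:3].round(3))
X,Y,Z=c[...,0],c[...,1],c[...,2]
near=(np.hypot(X-.501,Y-.1975)<.03)&(d>0)
for n,m in [('bow',near&(Z>.06)&(Z<.095)),('bowtop',near&(Z>.083)&(Z<.092)),('punch',(np.hypot(X-.569,Y-.22)<.02)&(Z>.085)&(Z<.1)),('blk',(abs(Z-.05)<.003)&(np.hypot(X-.534,Y-.2085)<.09))]:
    if m.sum()>5: print(n,m.sum(),c[m].mean(0).round(4),cv2.minAreaRect((c[m][:,:2]*1000).astype(np.float32)))
for q in models.regions_of('key','wrist'):
    m=q['region']&(d>0); print(q['score'],q['box'],c[m].mean(0).round(4),cv2.minAreaRect((c[m&(Z>.08)][:,:2]*1000).astype(np.float32)))
E
```

```text
t 2.08 pos [0.5    0.1987 0.1702] F [0.7 0.6 0.8] M [0. 0. 0.] gap 0.0499 q [ 0.25  0.24  1.64  0.    1.26 -1.63]
yaw -162.1 dp [-0.0006 -0.0015  0.1152] turn [ 0.0005 -0.0001  0.0018]
[[-0.308 -0.926 -0.22   0.436]
 [ 0.951 -0.299 -0.071  0.178]
 [ 0.    -0.231  0.973  0.349]]
bow 620 [0.5008 0.1985 0.0839] ((502.6700134277344, 199.15322875976562), (31.58392333984375, 11.79725456237793), 17.942062377929688)
bowtop 536 [0.5024 0.199  0.0855] ((502.72821044921875, 198.9737548828125), (31.56116485595703, 11.508641242980957), 18.140457153320312)
punch 105 [0.5702 0.2207 0.0898] ((570.484375, 220.4133758544922), (5.516148090362549, 11.162012100219727), 20.12259864807129)
blk 10089 [0.5317 0.2084 0.05  ] ((534.728515625, 209.37147521972656), (126.60965728759766, 80.29679107666016), 17.725296020507812)
0.75 [246.6, 174.7, 259.7, 222.9] [0.5    0.1983 0.0832] ((502.665771484375, 199.189453125), (31.79434585571289, 11.046762466430664), 15.919371604919434)
0.24 [208.0, 157.9, 297.2, 289.0] [0.5288 0.2075 0.049 ] ((517.9591064453125, 198.34033203125), (1.74429452419281, 0.0), -133.79881286621094)
```

View pics/w1.png

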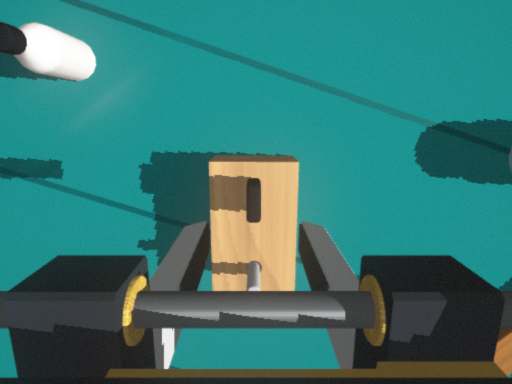

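step_arm(
  dp=[
    [-0.0025,-0.0005,0.05],
    [-0.0025,-0.0005,0.09],
    [-0.0025,-0.0005,0.115],
    [-0.0025,-0.0005,0.115],
    [-0.0025,-0.0005,0.115],
  ],
  turn=[
    [0,0,0],
    [0,0,0],
    [0,0,0],
    [0,0,0],
    [0,0,0],
  ],
)

```text
time: 2.8
eef_pos: [0.5042, 0.1986, 0.0561]
orientation: [-0.487, 3.101, 0.0]
wrist_force: [0.6, -0.5, -0.2]
finger_gap: 0.0499
```

step_arm(
  dp=[
    [0,0,0],
    [0,0,0],
    [0,0,0],
    [0,0,0],
    [0,0,0],
    [0,0,0],
  ],
  turn=[
    [0,0,0],
    [0,0,0],
    [0,0,0],
    [0,0,0],
    [0,0,0],
    [0,0,0],
  ],
  hand=0.0,
  grip_force=50,
)

```text
time: 3.55
eef_pos: [0.5034, 0.1984, 0.0551]
orientation: [-0.486, 3.104, 0.002]
wrist_force: [-1.9, 1.7, 2.4]
finger_gap: 0.0118
```

```bash
python3 - <<'E'
from h import *
plan([.5025,.199,.12],197.9)
E
```

```text
t 3.55 pos [0.5034 0.1984 0.0551] F [-1.9  1.7  2.4] M [ 0.6   0.16 -0.03] gap 0.0118 q [ 0.25  0.35  1.8   0.    0.99 -1.64]
yaw -162.22 dp [ 0.0007  0.001  -0.0649] turn [ 0.001   0.0002 -0.0021]
```

step_arm(
  dp=[
    [0,0,-0.02],
    [0,0,-0.05],
    [0,0,-0.09],
    [0.0,0,-0.115],
    [0.01,-0.06,-0.115],
    [0.02,-0.12,-0.115],
    [0.031,-0.18,-0.115],
    [0.041,-0.24,-0.115],
    [0.051,-0.3,-0.115],
    [0.06,-0.355,-0.115],
    [0.0683,-0.4018,-0.115],
    [0.0683,-0.4018,-0.115],
    [0.0683,-0.4018,-0.115],
  ],
  turn=[
    [0,0,0],
    [0,0,0],
    [0,0,0],
    [0,0,0],
    [0,0,0.03],
    [0,0,0.06],
    [0,0,0.1],
    [0,0,0.15],
    [0,0,0.193],
    [0,0,0.193],
    [0,0,0.193],
    [0,0,0.193],
    [0,0,0.193],
  ],
)

```text
time: 5.18
eef_pos: [0.5607, -0.2052, 0.1693]
orientation: [0.184, -3.135, -0.002]
wrist_force: [0.7, -0.1, 0.3]
finger_gap: 0.0119
```

```bash
python3 - <<'E'
from h import *
plan([.511,-.2107,.14],186.7)
im,d,p,c=snap('wrist'); cv2.imwrite('pics/w2.png',im[...,::-1]); np.savez('w2',im=im,d=d,c=c)
X,Y,Z=c[...,0],c[...,1],c[...,2]
near=(np.hypot(X-.511,Y+.2107)<.045)&(d>0)
m=near&(abs(Z-.086)<.002); print('plate',m.sum(),c[m].mean(0),cv2.minAreaRect((c[m][:,:2]*1000).astype(np.float32)))
m2=near&(np.hypot(X-.511,Y+.2107)<.016)&(Z<.0835); print('hole',m2.sum(),c[m2].mean(0),cv2.minAreaRect((c[m2][:,:2]*1000).astype(np.float32)))
v,u=np.nonzero(m); print('px',u.min(),v.min(),u.max(),v.max())
u0,v0=int(u.mean())-60,int(v.mean())-50
cv2.imwrite('pics/w2c.png',cv2.resize(im[max(v0,0):v0+100,u0:u0+120,::-1],None,fx=6,fy=6,interpolation=cv2.INTER_CUBIC)); print(u0,v0)
E
```

```text
t 5.17 pos [ 0.5607 -0.2052  0.1693] F [ 0.7 -0.1  0.3] M [ 0.06  0.02 -0.02] gap 0.0119 q [-0.47  0.33  1.51  0.    1.3  -2.16]
yaw -173.29 dp [0.0499 0.0003 0.0294] turn [ 0.0013 -0.0014  0.0002]
plate 4380 [ 0.51282135 -0.20947958  0.08597677] ((513.6060791015625, -209.3507080078125), (55.83517837524414, 50.07622528076172), 6.727032661437988)
hole 351 [ 0.51409087 -0.20916657  0.07111085] ((512.9161987304688, -207.83517456054688), (20.75465965270996, 17.934988021850586), 6.6329665184021)
px 223 104 288 177
195 90
```

View pics/w2.png

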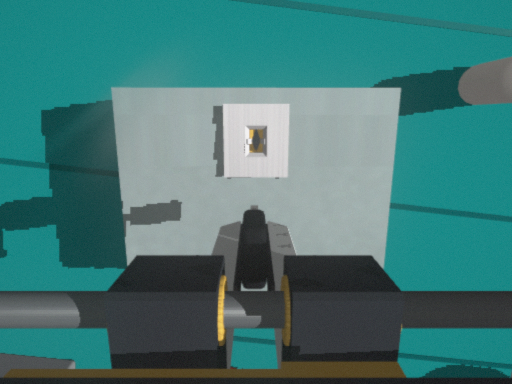

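View pics/w2c.png

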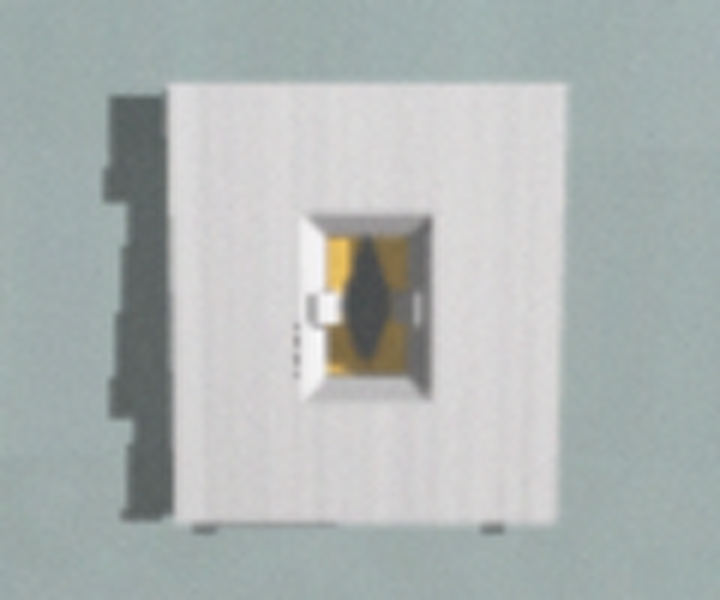

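```bash
python3 - <<'E'
from h import *
z=np.load('w2.npz'); c=z['c']; s=telemetry.read_state(); Rc=R.from_rotvec(s['orientation'])
t=Rc.inv().apply((c-s['eef_pos']).reshape(-1,3)).reshape(c.shape)  # tool frame
for n,lo,hi in [('tip',.03,.045),('neck',.008,.012),('blade',.014,.04),('bow',-.03,.004)]:
    m=(abs(t[...,0])<.03)&(abs(t[...,1])<.0075)&(t[...,2]>lo)&(t[...,2]<hi)
    if m.sum(): P=t[m]; v,u=np.nonzero(m); print(n,m.sum(),P.mean(0).round(4),P.min(0).round(4),P.max(0).round(4),u.min(),u.max(),v.min(),v.max())
kw=Rc.inv().apply(np.array([.5136,-.2094,.086])-s['eef_pos']); print('keyway in tool',kw.round(4))
E
```

```text
tip 40 [ 0.0081 -0.0008  0.0362] [ 0.0077 -0.0031  0.0302] [0.0085 0.0016 0.0422] 250 257 205 209
blade 32 [ 0.0081 -0.0008  0.0349] [ 0.0077 -0.0031  0.0302] [0.0085 0.0016 0.0397] 250 257 206 209
bow 998 [ 0.0085 -0.0001 -0.0222] [-0.0149 -0.0075 -0.03  ] [0.0165 0.0075 0.003 ] 240 270 210 288
keyway in tool [0.0473 0.0007 0.0836]
```

step_arm(
  dp=[
    [0.0472,0.0015,0],
    [0.0472,0.0015,0.015],
    [0.0472,0.0015,0.036],
    [0.0472,0.0015,0.036],
    [0.0472,0.0015,0.036],
  ],
  turn=[
    [0,0,0],
    [0,0,0],
    [0,0,0],
    [0,0,0],
    [0,0,0],
  ],
)

```text
time: 5.85
eef_pos: [0.5151, -0.2092, 0.1343]
orientation: [-0.186, 3.135, -0.0]
wrist_force: [0.3, -0.6, -0.4]
finger_gap: 0.0117
```

step_arm(
  dp=[
    [0,0,0.003],
    [0,0,0.006],
    [0,0,0.009],
    [0,0,0.011],
    [0,0,0.011],
  ],
  turn=[
    [0,0,0],
    [0,0,0],
    [0,0,0],
    [0,0,0],
    [0,0,0],
  ],
)

```text
time: 6.48
eef_pos: [0.5141, -0.2096, 0.1227]
orientation: [0.185, -3.136, -0.001]
wrist_force: [-0.2, 0.4, -0.7]
finger_gap: 0.0116
```

```bash
python3 - <<'E'
from h import *
plan([.5137,-.2107,.12],186.7)
im,d,p,c=snap('wrist'); cv2.imwrite('pics/w3c.png',cv2.resize(im[150:300,160:350,::-1],None,fx=4,fy=4,interpolation=cv2.INTER_CUBIC))
E
```

```text
t 6.47 pos [ 0.5141 -0.2096  0.1227] F [-0.2  0.4 -0.7] M [0.02 0.04 0.05] gap 0.0116 q [-0.51  0.31  1.68  0.    1.16 -2.2 ]
yaw -173.26 dp [ 0.0005 -0.001   0.0027] turn [ 0.0003 -0.0003  0.0007]
```

View pics/w3c.png

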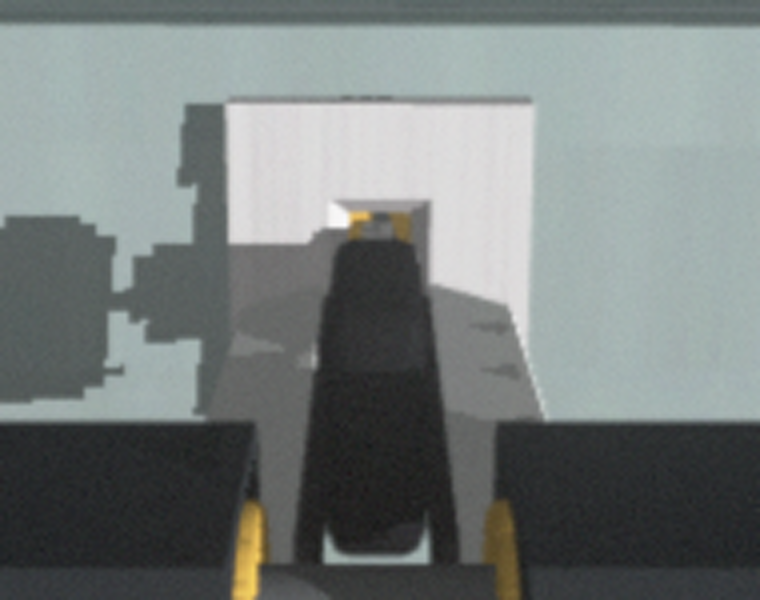

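step_arm(
  dp=[
    [0,0,0.0015],
    [0,0,0.002],
    [0,0,0.002],
    [0,0,0.0025],
    [0,0,0.003],
    [0,0,0.0035],
    [0,0,0.0035],
  ],
  turn=[
    [0,0,0],
    [0,0,0.12],
    [0,0,0.26],
    [0,0,0.3],
    [0,0,0.33],
    [0,0,0.33],
    [0,0,0.33],
  ],
)

```text
time: 7.4
eef_pos: [0.5141, -0.2096, 0.1194]
orientation: [-0.332, -3.124, -0.0]
wrist_force: [0.3, -0.5, -0.3]
finger_gap: 0.0117
```

```bash
python3 - <<'E'
from h import *
plan([.5137,-.2107,.12],186.7)
E
```

```text
t 7.4 pos [ 0.5141 -0.2096  0.1194] F [ 0.3 -0.5 -0.3] M [0.03 0.14 0.04] gap 0.0117 q [-0.51  0.31  1.68  0.    1.15 -1.87]
yaw 167.86 dp [ 0.0002 -0.0012 -0.0006] turn [ 2.000e-04 -2.000e-04 -3.289e-01]
```

step_arm(
  dp=[
    [0,0,0.001],
    [0,0,0.002],
    [0,0,0.002],
  ],
  turn=[
    [0,0,0],
    [0,0,0],
    [0,0,0],
  ],
)

```text
time: 7.78
eef_pos: [0.5142, -0.2096, 0.1173]
orientation: [-0.333, -3.124, -0.0]
wrist_force: [-1.8, 0.6, -0.2]
finger_gap: 0.0119
```

step_arm(
  dp=[
    [0,0,0.001],
    [0,0,0.002],
    [0,0,0.002],
  ],
  turn=[
    [0,0,0],
    [0,0,0],
    [0,0,0],
  ],
)

```text
time: 8.15
eef_pos: [0.5142, -0.2096, 0.1153]
orientation: [-0.333, -3.124, -0.0]
wrist_force: [0.2, -0.1, -0.9]
finger_gap: 0.0117
```

step_arm(
  dp=[
    [0,0,0.0005],
    [0,0,0.001],
    [0,0,0.001],
  ],
  turn=[
    [0,0,0],
    [0,0,0],
    [0,0,0],
  ],
)

```text
time: 8.52
eef_pos: [0.5142, -0.2096, 0.1146]
orientation: [-0.333, -3.124, -0.0]
wrist_force: [-1.2, 0.2, 0.8]
finger_gap: 0.0118
```

step_arm(
  dp=[
    [0,0,0.0005],
    [0,0,0.001],
    [0,0,0.001],
  ],
  turn=[
    [0,0,0],
    [0,0,0],
    [0,0,0],
  ],
)

```text
time: 8.9
eef_pos: [0.5143, -0.2096, 0.1144]
orientation: [0.333, 3.123, -0.0]
wrist_force: [-2.4, 1.1, 6.3]
finger_gap: 0.0117
```

step_arm(
  dp=[
    [0,0,0],
    [0,0,0],
    [0,0,0],
    [0,0,0],
    [0,0,0],
    [0,0,0.0],
    [0,0,0.0],
  ],
  turn=[
    [0,0,-0.15],
    [0,0,-0.3],
    [0,0,-0.42],
    [0,0,-0.54],
    [0,0,-0.62],
    [0,0,-0.66],
    [0,0,-0.66],
  ],
)

```text
time: 9.78
eef_pos: [0.5142, -0.2093, 0.1141]
orientation: [-0.697, 3.063, 0.001]
wrist_force: [-1.7, 1.5, 5.5]
finger_gap: 0.0116
```

```bash
python3 - <<'E'
from h import *
plan([.5137,-.2107,.12],186.7)
E
```

```text
t 9.78 pos [ 0.5142 -0.2093  0.1141] F [-1.7  1.5  5.5] M [ 0.43  0.55 -0.08] gap 0.0116 q [-0.51  0.31  1.69  0.    1.14 -2.53]
yaw -154.36 dp [ 0.0011 -0.001  -0.0059] turn [0.0005 0.0005 0.3306]
```

step_arm(
  dp=[
    [0,0,0.0005],
    [0,0,0.0005],
    [0,0,0.0005],
    [0,0,0.0005],
    [0,0,0.0005],
  ],
  turn=[
    [0,0,-0.03],
    [0,0,-0.03],
    [0,0,0.03],
    [0,0,0.06],
    [0,0,0.06],
  ],
)

```text
time: 10.4
eef_pos: [0.5142, -0.2094, 0.1127]
orientation: [0.606, -3.083, -0.001]
wrist_force: [-1.0, 1.2, 1.2]
finger_gap: 0.0115
```

step_arm(
  dp=[
    [0,0,0.001],
    [0,0,0.0015],
    [0,0,0.002],
    [0,0,0.002],
  ],
  turn=[
    [0,0,0],
    [0,0,0],
    [0,0,0],
    [0,0,0],
  ],
)

```text
time: 10.9
eef_pos: [0.5142, -0.2095, 0.1108]
orientation: [0.605, -3.083, -0.001]
wrist_force: [-0.7, 2.0, 0.0]
finger_gap: 0.0116
```

step_arm(
  dp=[
    [0,0,0.0005],
    [0,0,0.001],
    [0,0,0.0015],
    [0,0,0.0015],
  ],
  turn=[
    [0,0,0],
    [0,0,0],
    [0,0,0],
    [0,0,0],
  ],
)

```text
time: 11.4
eef_pos: [0.5142, -0.2095, 0.1097]
orientation: [-0.605, 3.083, 0.0]
wrist_force: [-2.4, 3.0, 2.7]
finger_gap: 0.0116
```

```bash
python3 - <<'E'
from h import *
plan([.5137,-.2107,.09],186.7)
E
```

```text
t 11.4 pos [ 0.5142 -0.2095  0.1097] F [-2.4  3.   2.7] M [ 0.62  0.45 -0.06] gap 0.0116 q [-0.51  0.32  1.7   0.    1.13 -2.47]
yaw -157.79 dp [ 0.001  -0.0009  0.0197] turn [2.000e-04 2.000e-04 2.707e-01]
```

step_arm(
  dp=[
    [0,0,0],
    [0,0,0.0005],
    [0,0,0.0005],
    [0,0,0.001],
    [0,0,0.001],
  ],
  turn=[
    [0,0,0.12],
    [0,0,0.22],
    [0,0,0.27],
    [0,0,0.27],
    [0,0,0.27],
  ],
)

```text
time: 12.02
eef_pos: [0.5142, -0.2092, 0.1088]
orientation: [-0.186, 3.136, 0.001]
wrist_force: [-2.1, 3.4, 4.7]
finger_gap: 0.012
```

step_arm(
  dp=[
    [0,0,0.001],
    [0,0,0.002],
    [0,0,0.002],
    [0,0,0.002],
  ],
  turn=[
    [0,0,0],
    [0,0,0],
    [0,0,0],
    [0,0,0],
  ],
)

```text
time: 12.52
eef_pos: [0.5142, -0.2092, 0.1066]
orientation: [0.185, -3.136, -0.001]
wrist_force: [-2.2, 3.1, 5.6]
finger_gap: 0.0119
```

step_arm(
  dp=[
    [0.0003,0.0005,0.002],
    [0.0003,0.0005,0.004],
    [0.0003,0.0005,0.006],
    [0.0003,0.0005,0.008],
    [0.0003,0.0005,0.008],
  ],
  turn=[
    [0,0,0],
    [0,0,0],
    [0,0,0],
    [0,0,0],
    [0,0,0],
  ],
)

```text
time: 13.15
eef_pos: [0.5141, -0.2092, 0.0983]
orientation: [-0.185, 3.136, 0.0]
wrist_force: [-1.3, 3.5, 3.1]
finger_gap: 0.0118
```

step_arm(
  dp=[
    [0,0,0.002],
    [0,0,0.004],
    [0,0,0.006],
    [0,0,0.006],
  ],
  turn=[
    [0,0,0],
    [0,0,0],
    [0,0,0],
    [0,0,0],
  ],
)

```text
time: 13.65
eef_pos: [0.514, -0.2091, 0.0923]
orientation: [-0.185, 3.136, 0.0]
wrist_force: [-0.7, 2.5, 2.0]
finger_gap: 0.0115
```

```bash
python3 - <<'E'
from h import *
plan([.5142,-.2094,.09],186.7)
E
```

```text
t 13.65 pos [ 0.514  -0.2091  0.0923] F [-0.7  2.5  2. ] M [0.7  0.25 0.12] gap 0.0115 q [-0.51  0.33  1.72  0.    1.09 -2.2 ]
yaw -173.25 dp [-0.0001 -0.0003  0.0023] turn [0.0002 0.0002 0.0008]
```

Nearly home; press on to the shoulder.

step_arm(
  dp=[
    [0,0,0.001],
    [0,0,0.0015],
    [0,0,0.0022],
    [0,0,0.0022],
    [0,0,0.0022],
  ],
  turn=[
    [0,0,0],
    [0,0,0],
    [0,0,0],
    [0,0,0],
    [0,0,0],
  ],
)

```text
time: 14.28
eef_pos: [0.514, -0.2092, 0.0911]
orientation: [-0.185, 3.136, -0.0]
wrist_force: [-3.0, 3.3, 8.3]
finger_gap: 0.0116
```

```bash
python3 - <<'E'
from h import *
plan([.5142,-.2094,.09],186.7)
E
```

```text
t 14.28 pos [ 0.514  -0.2092  0.0911] F [-3.   3.3  8.3] M [0.97 0.59 0.06] gap 0.0116 q [-0.51  0.33  1.72  0.    1.08 -2.2 ]
yaw -173.25 dp [-0.0001 -0.0003  0.0011] turn [-0.0002  0.0006  0.0008]
```

step_arm(
  dp=[
    [0,0,0],
    [0,0,0],
    [0,0,0],
    [0,0,0],
    [0,0,0],
    [0,0,0],
    [0,0,0],
    [0,0,0],
    [0,0,0],
    [0,0,0],
    [0,0,0],
    [0,0,0],
  ],
  turn=[
    [0,0,0.1],
    [0,0,0.25],
    [0,0,0.4],
    [0,0,0.55],
    [0,0,0.7],
    [0,0,0.85],
    [0,0,1.0],
    [0,0,1.15],
    [0,0,1.3],
    [0,0,1.4],
    [0,0,1.5],
    [0,0,1.5],
  ],
  grip_force=60,
)

```text
time: 15.78
eef_pos: [0.5138, -0.2097, 0.0911]
orientation: [2.002, 2.42, -0.001]
wrist_force: [-3.5, 3.2, 8.6]
finger_gap: 0.0116
```

```bash
python3 - <<'E'
from h import *
plan([.5142,-.2094,.09],186.7)
E
```

```text
t 15.78 pos [ 0.5138 -0.2097  0.0911] F [-3.5  3.2  8.6] M [0.54 0.77 0.2 ] gap 0.0116 q [-0.51  0.33  1.72 -0.    1.08 -0.7 ]
yaw 100.82 dp [0.0002 0.0005 0.0011] turn [-1.0000e-03  8.0000e-04 -1.4989e+00]
```

step_arm(
  dp=[
    [0,0,0],
    [0,0,0],
    [0,0,0],
    [0,0,0],
  ],
  turn=[
    [0,0,0.05],
    [0,0,0.1],
    [0,0,0.14],
    [0,0,0.14],
  ],
)

```text
time: 16.27
eef_pos: [0.5137, -0.2097, 0.0911]
orientation: [2.165, 2.275, -0.002]
wrist_force: [-3.8, 3.0, 7.8]
finger_gap: 0.0119
```

```bash
python3 - <<'E'
from h import *
plan([.5142,-.2094,.09],186.7)
E
```

```text
t 16.27 pos [ 0.5137 -0.2097  0.0911] F [-3.8  3.   7.8] M [0.59 0.78 0.23] gap 0.0119 q [-0.51  0.33  1.72 -0.    1.08 -0.56]
yaw 92.83 dp [0.0003 0.0005 0.0011] turn [-1.1000e-03  8.0000e-04 -1.6383e+00]
```

step_arm(
  dp=[
    [0,0,0],
    [0,0,0],
    [0,0,0],
  ],
  turn=[
    [0,0,0.03],
    [0,0,0.05],
    [0,0,0.05],
  ],
)

```text
time: 16.65
eef_pos: [0.5137, -0.2097, 0.0911]
orientation: [2.221, 2.22, -0.002]
wrist_force: [-3.1, 3.1, 8.4]
finger_gap: 0.0118
```

```bash
python3 - <<'E'
from h import *
plan([.5142,-.2094,.09],186.7)
E
```

```text
t 16.65 pos [ 0.5137 -0.2097  0.0911] F [-3.1  3.1  8.4] M [0.57 0.81 0.29] gap 0.0118 q [-0.51  0.33  1.72 -0.    1.08 -0.51]
yaw 89.98 dp [0.0003 0.0005 0.0011] turn [-1.2000e-03  8.0000e-04 -1.6882e+00]
```

step_arm(
  dp=[
    [0,0,0],
    [0,0,0],
    [0,0,0],
  ],
  turn=[
    [0,0,0.02],
    [0,0,0.04],
    [0,0,0.04],
  ],
)

```text
time: 17.02
eef_pos: [0.5137, -0.2097, 0.0911]
orientation: [2.265, 2.176, -0.002]
wrist_force: [-2.7, 3.2, 8.4]
finger_gap: 0.0119
```

```bash
python3 - <<'E'
from h import *
plan([.5142,-.2094,.09],186.7)
im,d,p,c=snap('wrist'); cv2.imwrite('pics/w4c.png',cv2.resize(im[150:300,160:350,::-1],None,fx=4,fy=4,interpolation=cv2.INTER_CUBIC))
E
```

```text
t 17.02 pos [ 0.5137 -0.2097  0.0911] F [-2.7  3.2  8.4] M [0.6  0.85 0.26] gap 0.0119 q [-0.51  0.33  1.72 -0.    1.08 -0.47]
yaw 87.68 dp [0.0003 0.0005 0.0011] turn [-1.2000e-03  8.0000e-04 -1.7282e+00]
```

View pics/w4c.png

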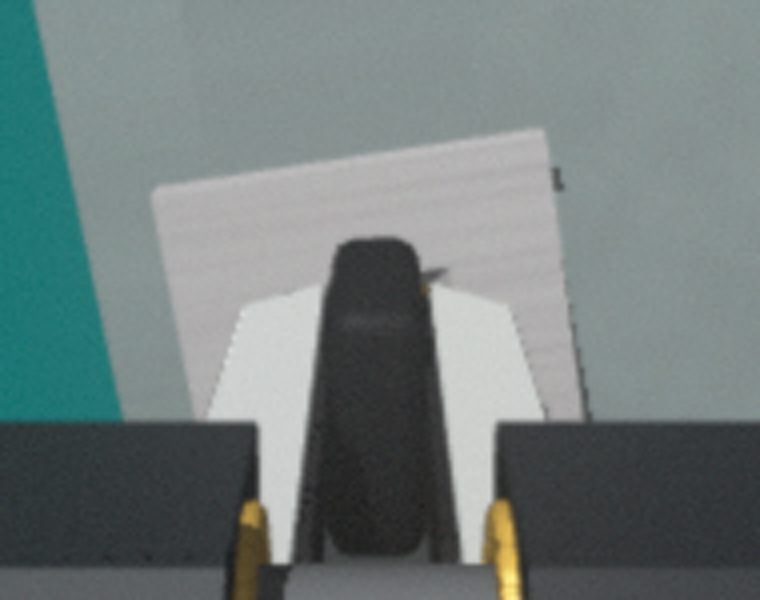

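step_arm(
  dp=[
    [0,0,0],
    [0,0,0],
    [0,0,0],
  ],
  turn=[
    [0,0,0.03],
    [0,0,0.06],
    [0,0,0.06],
  ],
)

```text
time: 17.45
eef_pos: [0.5137, -0.2097, 0.0911]
orientation: [2.329, 2.107, -0.002]
wrist_force: [-2.5, 3.0, 8.6]
finger_gap: 0.0116
```

```bash
python3 - <<'E'
from h import *
plan([.5142,-.2094,.09],186.7)
im,d,p,c=snap('wrist'); cv2.imwrite('pics/w5c.png',cv2.resize(im[150:300,160:350,::-1],None,fx=4,fy=4,interpolation=cv2.INTER_CUBIC))
im,d,p,c=snap('top'); cv2.imwrite('pics/t5.png',im[...,::-1])
plan([.5142,-.2094,.09],186.7)
E
```

```text
t 17.45 pos [ 0.5137 -0.2097  0.0911] F [-2.5  3.   8.6] M [0.68 0.79 0.49] gap 0.0116 q [-0.51  0.33  1.72 -0.    1.08 -0.41]
yaw 84.27 dp [0.0003 0.0005 0.0011] turn [-1.3000e-03  8.0000e-04 -1.7877e+00]
t 17.55 pos [ 0.5137 -0.2097  0.0911] F [-3.3  3.6  9.1] M [0.6  0.8  0.48] gap 0.0113 q [-0.51  0.33  1.72 -0.    1.08 -0.41]
yaw 84.28 dp [0.0003 0.0005 0.0011] turn [-1.3000e-03  8.0000e-04 -1.7875e+00]
```

View pics/w5c.png

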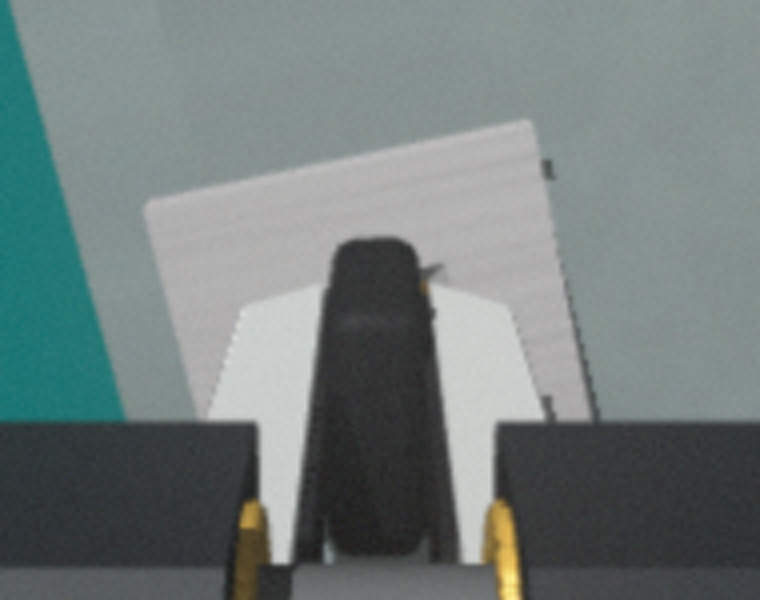

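step_arm(
  dp=[
    [0,0,0],
    [0,0,0],
    [0,0,0],
    [0,0,0],
    [0,0,0],
    [0,0,0],
  ],
  turn=[
    [0,0,0.01],
    [0,0,0.01],
    [0,0,0.01],
    [0,0,0.01],
    [0,0,0.01],
    [0,0,0.01],
  ],
)

```text
time: 18.3
eef_pos: [0.5137, -0.2097, 0.0911]
orientation: [2.339, 2.096, -0.002]
wrist_force: [-3.6, 3.6, 8.2]
finger_gap: 0.0114
```

```bash
python3 - <<'E'
from h import *
plan([.5142,-.2094,.09],186.7)
im,d,p,c=snap('scene'); a=cv2.imread('pics/scene0.png')
df=cv2.absdiff(a,np.ascontiguousarray(im[...,::-1])).max(2)>60
print('scene diff of px:',df.sum()); 
cv2.imwrite('pics/s6.png',cv2.resize(im[100:310,80:400,::-1],None,fx=2.4,fy=2.4))
E
```

```text
t 18.3 pos [ 0.5137 -0.2097  0.0911] F [-3.6  3.6  8.2] M [0.64 0.86 0.5 ] gap 0.0114 q [-0.51  0.33  1.72 -0.    1.08 -0.4 ]
yaw 83.72 dp [0.0003 0.0005 0.0011] turn [-1.3000e-03  9.0000e-04 -1.7973e+00]
scene diff of px: 16258
```

View pics/s6.png

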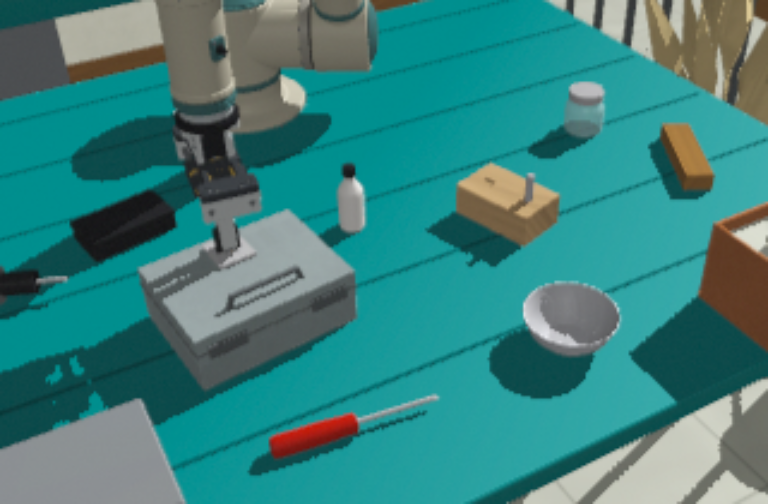

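The key is home and turned (moment holding at 0.5 N m against the stop), and everything else is where it was.

```bash
python3 -c "
from h import *
print(workorder.finish_job())"
```

```text
the job is handed in; nothing more can be done
None
```

The key is fully home in the lock and turned clockwise to its stop. I handed the job in at about 18 s with the gripper still holding it there at 60 N.

- **Getting it in:** I pulled the key from the block and lined it up using the wrist camera. The first ring passed at 0.33 rad clockwise and the second after a short jiggle at about 0.27 to 0.36 rad anticlockwise. It then dropped through the plug in line with the keyway.
- **Fully home:** The tool centre point (TCP) ended at 91.1 mm. That matches the shoulder resting on the plate, with about 8 N of push held.
- **At the stop:** The gripper has turned 1.80 rad from the keyway. That is 1.57 plus the 0.12 rad of play, plus about 0.1 rad of extra twist. The turning moment rose from about 0.26 to 0.5 N m and held for the last second before hand-in.
- **Rest of the bench:** In the last scene picture, everything else in view looked where it had been.

- **Uncertain:** I could not read the plug's angle directly; the stop is inferred from the gripper's angle and the rise in moment. The moment dipped slightly (0.29 to 0.26 N m) just before that rise, and the bow looks slightly skewed between the pads.
- **Check that told nothing:** The before/after comparison of scene pixels was useless because the arm itself had moved.

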